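# Build up a stepped-rebate cutter pack on the setting stand

## Robot

A 6-joint arm with a two-finger parallel gripper is mounted at the origin on a cart in front of the work surface, level with it; the furniture and walls round the work are solid. World frame = base frame: x ahead of the robot, y to its left, z up, the work surface at z = 0. Lengths are in m, angles in rad, forces in N, time in s.
With the tool pointing down it reaches from about 0.2 to 0.875 m from the base axis. Payload 3.4 kg.
Tool frame: the origin (TCP) lies on the centre line of the jaws, within the pads' length; the fingertips stand 17 mm ahead of it and the grasp point (between the pads) lies 2 mm behind it; z points along the fingers, y is the line along which they close (so a half turn about z gives the same grasp; the last joint's range is limited). The gripper opens to 94 mm and grips with 3 to 60 N. Pads are 16 mm wide; open, the fingers measure 119 mm over their backs; the gripper's body (75 mm by 177 mm) begins 78 mm behind the grasp point.
Start: joints at [1.072, 0.276, 1.505, -0, 1.361, -0.121], TCP at [0.212, 0.534, 0.193] pointing down, gripper open.
Joint ranges: [-2.89, 2.89], [-0.75, 2.08], [0.22, 2.7], [-1.18, 4.32], [0.11, 2.71], [-2.7, 2.7]. Speed limits (rad/s): [2.57, 2.57, 3.14, 3.14, 3.14, 3.14].

## Interface

Orientations are given as a unit quaternion [x, y, z, w].
In Python, from rig import ctrl, claw, solver, cams, workorder gives the robot as it stands. Calls block until the motion is done:
- ctrl.move_to(position, orientation): joint-space move of the TCP to a pose.
- ctrl.move_l(position, ori=None, v=0.15, stop_force=None): straight line of the TCP; ori=None keeps the orientation; v is the mean speed in m/s. With stop_force (N) it stops when the force on the tool has changed by that much, and returns True; else False.
- ctrl.move_joints(angles): joint-space move.
- claw.open_jaws() and claw.gripper_close(grip_force=None): open the fingers fully, or close them until they stop; grip_force is the grip in N (None keeps the last).
- ctrl.sleep(seconds).
- solver.ik(position, orientation): joint angles nearest the present ones, or None.
- cams.grab_frame(name): name is "scene" or "top" or "wrist"; returns the picture (384x512x3 uint8, red, green, blue); there is no depth.
- cams.camera_params(name): a dict with "K" (3x3 intrinsics, pixels), "dist_coeffs" ([k1, k2, p1, p2, k3] as OpenCV has them; the pictures are not rectified), "pose" (4x4, takes a point from camera to world coordinates). Camera axes: x right, y down, z forward; pixel columns grow to the right and rows downward; lengths in m; the calibration is good to about 2 mm. A picture is of the moment at which its call begins: read the wrist's pose just before it. camera_params takes no time and is no camera call; for the wrist camera it gives the pose at the moment of the call.
A pose or a line that the arm cannot do raises ctrl.IKError and nothing moves.
- workorder.finish_job(): hands the job in; it is judged then, once.
Readings, each from a call of its own:
- ctrl.current_time(): time.
- ctrl.current_joint_positions(): joint angles.
- ctrl.current_dq(): joint speeds.
- ctrl.current_joint_torque(): joint torques, N m.
- ctrl.current_ee_pos(): TCP position.
- ctrl.current_tcp_rot(): TCP orientation.
- ctrl.current_ft_force(): force on the tool from outside, world axes, zero at the start.
- ctrl.current_moment(): the same for the moment, N m.
- ctrl.current_width(): finger opening in m.
- ctrl.current_gripper_force(): force on a finger pad.
Only numpy, scipy, OpenCV 4.12 (cv2) and the standard library are available. Lean on these libraries where they do the work, as an engineer would, in place of code of your own. Each camera call takes 0.05 s, during which the arm holds its last target. There are 200 camera calls.

## Task

Build up the stepped-rebate cutter pack on the arbor of the setting stand: first the large cutter, on it the thick spacing ring, then the small cutter, each sitting flat on the one below with its hub up, and close the pack with the clamping cap, its spigot fully home in the small cutter's bore. Lower the cutters all the way down the arbor, because their carbide tips chip if they are let drop. The wide thin ring belongs to another set-up: leave it where it lies.

Things in the scene. Friction and masses are not known exactly. Their poses are not given: they have to be found in the camera images.
- setting_stand: Setting stand, fixed: grey round cast foot 130 mm across, short column with a black plunger knob at its side (33 mm up), and at 50 mm above the bench a flat steel flange 64 mm across, from which a bright vertical arbor, 30 mm diameter, rises to 107 mm above the bench; its top 7 mm taper to 18 mm. Origin: on the arbor's axis at the foot's underside (bench level), z up along the arbor.
- large_cutter: Large grooving cutter, loose, hub up: dark steel disc 100 mm across its four carbide teeth, 8 mm thick, with a bright round hub of 52 mm diameter on top, reaching 24 mm above the underside; a through bore of 33 mm. Held by the hub, above the disc. About 0.4 kg. Origin: on its axis at the underside, z up.
- small_cutter: Small grooving cutter, loose, hub up: dark steel disc 74 mm across its three carbide teeth, 10 mm thick, with a bright round hub of 48 mm diameter on top, reaching 26 mm above the underside; a through bore of 33 mm. Held by the hub, above the disc. About 0.3 kg. Origin: on its axis at the underside, z up.
- thick_ring: Thick spacing ring, loose, lying flat: plain bright steel ring, 48 mm outside diameter, 18 mm high; a through bore of 33 mm. Origin: on its axis at the underside, z up.
- thin_ring: Wide thin ring, loose, lying flat, not part of this pack: plain bright steel ring, 58 mm outside diameter, only 8 mm high; a through bore of 33 mm. Origin: on its axis at the underside, z up.
- clamp_cap: Clamping cap, loose, standing on its spigot: spigot 28 mm diameter, 8 mm high (enters a cutter's 33 mm bore); above it a dark collar 48 mm diameter, 8 to 18 mm up, and a knurled round head 32 mm diameter up to 34 mm, by which it is held. When home the collar rests on the small cutter's hub. Origin: on its axis at the spigot's underside, z up.
There are look-alikes about, which are no part of the job. Leave any red look-alike of the clamp_cap alone.

How it is judged:
By the outcome, as a careful person would: the job done as asked, in the order asked, and still so for the second after the job is handed in, with the robot touching nothing.
It also fails if it takes over 102 s, if anything falls off the work surface, if the arm or the gripper's body presses on something with over 40 N, if the wrist force passes 120 N, or if a joint passes its speed limit or range.

## Working session

There is one attempt and no reset: what is moved stays moved. The work goes in short steps, each a Python script; the robot and the scene stay as the last script left them, time stands still between calls to the robot, and variables do not carry over. Pictures are saved under pics/ and viewed, at most 14 in all, crops included, and the job is handed in when it is done.

```bash
ls; mkdir -p pics; python3 - <<'E'
from rig import ctrl,cams
import cv2,numpy as np
np.set_printoptions(precision=4,suppress=True)
for n in ("scene","top"):
    f=cams.grab_frame(n); cv2.imwrite(f"pics/{n}0.png",cv2.cvtColor(f,cv2.COLOR_RGB2BGR))
    p=cams.camera_params(n); print(n,p["K"],p["dist_coeffs"],p["pose"])
print(ctrl.current_time(),ctrl.current_tcp_rot(),ctrl.current_width(),cams.camera_params("wrist"))
E
```

```text
pics
scene [[414.1472   0.     257.8132]
 [  0.     414.1472 193.742 ]
 [  0.       0.       1.    ]] [-0.0848  0.      0.      0.      0.    ] [[ 0.889  -0.2955  0.3498  0.1524]
 [-0.4576 -0.5474  0.7007 -0.7519]
 [-0.0156 -0.783  -0.6218  0.6904]
 [ 0.      0.      0.      1.    ]]
top [[377.8984   0.     253.656 ]
 [  0.     377.8984 192.6179]
 [  0.       0.       1.    ]] [0.0089 0.     0.     0.     0.    ] [[-0.0199 -0.9941  0.1064  0.4034]
 [-0.9998  0.0207  0.0063 -0.0332]
 [-0.0085 -0.1063 -0.9943  0.9826]
 [ 0.      0.      0.      1.    ]]
0.1 [ 0.1878  0.9822 -0.0007 -0.0002] 0.0938768432938814 {'K': array([[329.021 ,   0.    , 253.7429],
       [  0.    , 329.021 , 190.1107],
       [  0.    ,   0.    ,   1.    ]]), 'dist_coeffs': array([-0.0061,  0.    ,  0.    ,  0.    ,  0.    ]), 'pose': array([[ 0.3689,  0.8924,  0.2597,  0.136 ],
       [ 0.9295, -0.3539, -0.1042,  0.5645],
       [-0.001 ,  0.2798, -0.96  ,  0.3845],
       [ 0.    ,  0.    ,  0.    ,  1.    ]])}
```

View pics/top0.png

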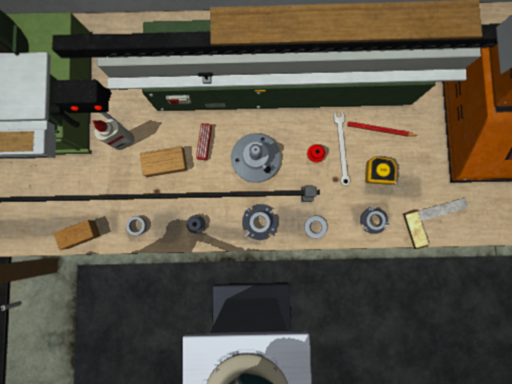

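View pics/scene0.png

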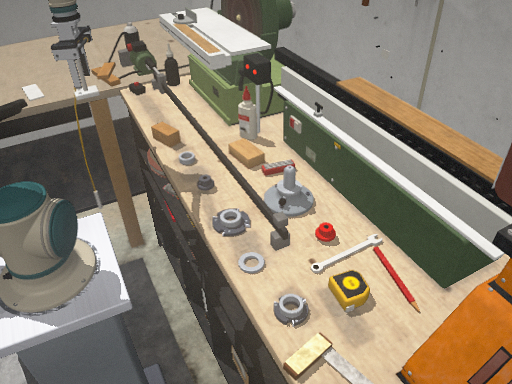

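The top view shows, left to right, the thick ring (137,226), cap (195,224), large cutter (261,222), thin ring (315,227) and small cutter (375,219). The stand is at (257,155) and the red look-alike cap at (316,153). The scene view shows the same things, plus a clamp bar running between the parts and the stand.

```bash
cat > h.py <<'E'
import numpy as np,cv2
from rig import ctrl,claw,solver,cams,workorder
np.set_printoptions(precision=4,suppress=True)
def rays(p,px):
    u=cv2.undistortPoints(np.array(px,float).reshape(-1,1,2),p["K"],np.array(p["dist_coeffs"])).reshape(-1,2)
    T=np.array(p["pose"]); d=np.c_[u,np.ones(len(u))]@T[:3,:3].T
    return T[:3,3],d/np.linalg.norm(d,axis=1,keepdims=True)
def onplane(p,px,z):
    o,d=rays(p,px); return o+d*((z-o[2])/d[:,2])[:,None]
def tri(obs):
    A=0;b=0
    L=[]
    for p,px in obs:
        o,d=rays(p,[px]); M=np.eye(3)-np.outer(d[0],d[0]); A=A+M;b=b+M@o; L.append((o,M))
    x=np.linalg.solve(A,b); return x,[float(np.linalg.norm(M@(x-o))) for o,M in L]
def line2(pa,a,pb,b):
    oa,da=rays(pa,a); ob,db=rays(pb,b)
    na=np.cross(*da); nb=np.cross(*db); na/=np.linalg.norm(na); nb/=np.linalg.norm(nb)
    d=np.cross(na,nb); 
    pts=[]
    for r in da:  # points on first rays hitting plane b
        pts.append(oa+r*(nb@(ob-oa))/(nb@r))
    return np.array(pts)
def save(n,f): cv2.imwrite(f"pics/{n}.png",cv2.cvtColor(f,cv2.COLOR_RGB2BGR))
E
python3 - <<'E'
from h import *
t=cams.camera_params("top");s=cams.camera_params("scene")
for n,a,b in [("thick",(137,226),(187,158)),("cap",(195,224),(205,180)),("large",(261,222),(231,217)),("thin",(315,227),(251,262)),("small",(375,219),(291,303)),("barhead",(310,192),(280,237)),("arbortop",(257,149),(290,170)),("red",(316,153),(326,230))]:
    print(n,*tri([(t,a),(s,b)]))
print("bar",line2(t,[(60,198),(295,194)],s,[(165,90),(272,220)]))
print("fence edge",line2(t,[(150,87),(440,77)],s,[(285,92),(490,256)]))
a=cv2.imread("pics/top0.png")[60:250,90:410]; b=cv2.imread("pics/scene0.png")[120:340,130:350]
cv2.imwrite("pics/topc.png",cv2.resize(a,None,fx=2.5,fy=2.5,interpolation=cv2.INTER_CUBIC))
E
```

```text
thick [0.4285 0.2754 0.0054] [0.0009338005932717176, 0.0009338005932716221]
cap [0.4294 0.1232 0.0219] [0.00010920013744636272, 0.00010920013744638661]
large [ 0.4311 -0.0443  0.018 ] [7.33569191700718e-05, 7.335691917015239e-05]
thin [ 0.4158 -0.1838 -0.0001] [7.237718672480493e-05, 7.237718672481163e-05]
small [ 0.4314 -0.333   0.0183] [0.0015710866814488307, 0.0015710866814487828]
barhead [ 0.5013 -0.1691  0.0261] [0.003262888879877039, 0.0032628888798771345]
arbortop [ 0.6013 -0.0371  0.0969] [0.0013860153517809717, 0.0013860153517810236]
red [ 0.6079 -0.1914  0.0175] [0.0013815792453477568, 0.001381579245348026]
bar [[ 0.5011  0.4607  0.0367]
 [ 0.4978 -0.1298  0.0484]]
fence edge [[ 0.7303  0.1972  0.1746]
 [ 0.7524 -0.4622  0.1394]]
```

View pics/topc.png

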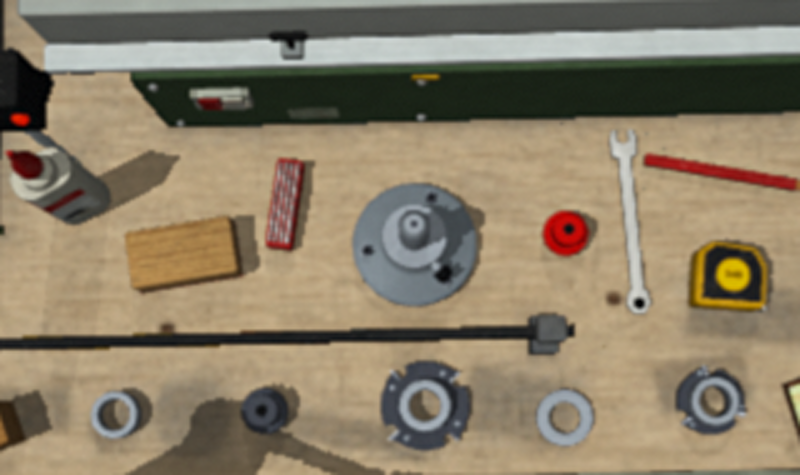

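The crop confirms which part is which and shows clear ground around the arbor. The clamp bar runs at x≈0.5, about 0.045 high, and the fence starts at x≈0.73. Next I'll take wrist views from two places.

```bash
python3 - <<'E'
from h import *
import pickle
Q=[0,1,0,0]; out=[]
for i,(x,y) in enumerate([(0.42,0.16),(0.42,-0.03),(0.42,-0.22)]):
    ctrl.move_to([x,y,0.24],Q); ctrl.sleep(0.15)
    p=cams.camera_params("wrist"); f=cams.grab_frame("wrist"); out.append((p,f)); save(f"w{i}",f)
    print(ctrl.current_time(),ctrl.current_ee_pos())
pickle.dump(out,open("w.pkl","wb"))
cv2.imwrite("pics/wall.png",cv2.cvtColor(cv2.resize(np.vstack([np.hstack([out[0][1],out[1][1]]),np.hstack([out[2][1],out[2][1]*0])]),(800,600)),cv2.COLOR_RGB2BGR))
E
```

```text
1.8833 [0.4199 0.1606 0.2399]
2.8667 [ 0.4202 -0.0287  0.24  ]
3.85 [ 0.4203 -0.2184  0.2402]
```

View pics/wall.png

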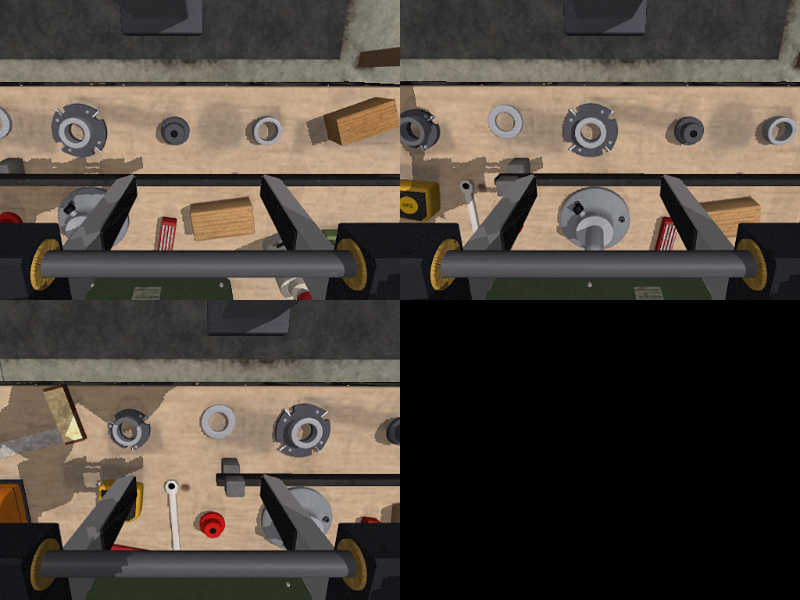

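The three wrist views (2×2 mosaic) show all five parts clearly, in the row at about y=130 of each tile. The palm bar hides the arbor tip, so I'll put the camera straight above each part and the arbor.

```bash
python3 - <<'E'
from h import *
import pickle
Q=[0,1,0,0]; out={}; tiles=[]
off=None
C={"small":(.4314,-.333,.16),"large":(.4311,-.0443,.16),"cap":(.4294,.1232,.16),"thick":(.4285,.2754,.16),"arbor":(.601,-.037,.25)}
for n,(x,y,z) in C.items():
    p=cams.camera_params("wrist"); 
    ctrl.move_to([x+.08,y,z],Q); ctrl.sleep(0.2)
    e=ctrl.current_ee_pos(); p=cams.camera_params("wrist"); f=cams.grab_frame("wrist"); out[n]=(p,f,e); 
    T=p["pose"]; X=T[:3,:3].T@(np.array([x,y,.02])-T[:3,3]); uv=(p["K"]@X/X[2])[:2].astype(int)
    print(n,ctrl.current_time(),e,T[:3,3],uv)
    u,v=np.clip(uv,70,440); v=max(v,70); c=f[v-70:v+70,u-70:u+70]; tiles.append(cv2.resize(c,(266,266),interpolation=cv2.INTER_CUBIC))
tiles.append(tiles[0]*0)
save("tiles",np.vstack([np.hstack(tiles[:3]),np.hstack(tiles[3:])])); pickle.dump(out,open("o.pkl","wb"))
E
```

```text
small 4.8 [ 0.5113 -0.3321  0.1619] [ 0.4291 -0.3321  0.354 ] [252  95]
large 6.1583 [ 0.5115 -0.0456  0.1599] [ 0.4296 -0.0455  0.3521] [254  95]
cap 7.1167 [0.5097 0.1216 0.16  ] [0.4279 0.1218 0.3522] [255  95]
thick 8.025 [0.5088 0.2736 0.1601] [0.427  0.2738 0.3524] [255  95]
arbor 9.65 [ 0.6807 -0.0355  0.25  ] [ 0.5989 -0.0358  0.4422] [252  95]
```

View pics/tiles.png

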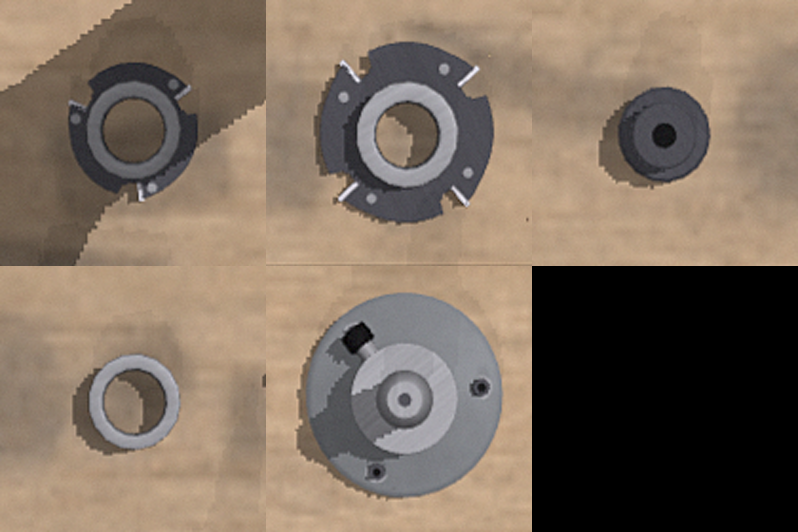

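The tiles, taken from overhead, show in the top row the small cutter, large cutter and cap, and in the bottom row the thick ring and the stand with its arbor. Every round edge is clear. I'll fit circles to the edges, checking the radii and getting heights by parallax.

```bash
cat >> h.py <<'E'
from scipy.ndimage import map_coordinates
from scipy.optimize import least_squares
def proj(p,X):
    T=np.array(p["pose"]); R=T[:3,:3].T
    return cv2.projectPoints(np.asarray(X,float).reshape(-1,3),cv2.Rodrigues(R)[0],-R@T[:3,3],p["K"],np.array(p["dist_coeffs"]))[0].reshape(-1,2)
def circ(p,f,c,z,R,chan,sign,band=0.006,arc=(0,360)):
    """edge circle of radius R on plane z near c; chan 'S'/'V'; sign=+1 rises outward"""
    hsv=cv2.cvtColor(f,cv2.COLOR_RGB2HSV)[:,:,{"S":1,"V":2}[chan]].astype(float)
    hsv=cv2.GaussianBlur(hsv,(0,0),0.8)
    c=np.array(c[:2],float); r=np.arange(R-band,R+band,0.0003)
    for it in range(4):
        a=np.radians(np.arange(arc[0],arc[1],4)); D=np.c_[np.cos(a),np.sin(a)]
        P=c+D[:,None,:]*r[None,:,None]; X=np.concatenate([P,np.full(P.shape[:2]+(1,),z)],2)
        uv=proj(p,X); I=map_coordinates(hsv,[uv[:,1],uv[:,0]],order=1,mode="nearest").reshape(P.shape[:2])
        g=sign*np.gradient(I,axis=1); k=g.argmax(1); ok=g.max(1)>0.35*np.median(g.max(1))
        E=P[np.arange(len(a)),k][ok]
        s=least_squares(lambda q:np.hypot(*(E-q[:2]).T)-q[2],[*c,R],loss="soft_l1",f_scale=0.0005)
        c=s.x[:2]
    return s.x,float(np.median(np.abs(s.fun)))
E
python3 - <<'E'
from h import *
import pickle
o=pickle.load(open("o.pkl","rb")); w=pickle.load(open("w.pkl","rb"))
S=[("small",.4314,-.333,.026,.024,"V",-1,2),("small",.4314,-.333,.026,.0165,"V",1,2),("large",.4311,-.0443,.024,.026,"V",-1,0),("large",.4311,-.0443,.024,.0165,"V",1,0),("cap",.4294,.1232,.018,.024,"S",1,0),("cap",.4294,.1232,.034,.016,"V",1,0),
("thick",.4285,.2754,.018,.024,"S",1,0),("thick",.4285,.2754,.018,.0165,"S",1-2*0,0),("arbor",.601,-.037,.05,.032,"V",-1,1),("arbor",.601,-.037,.107,.009,"V",-1,1)]
for n,x,y,z,R,ch,sg,wi in S:
    c,q=circ(o[n][0],o[n][1],(x,y),z,R,ch,sg); T0=o[n][0]["pose"][:3,3]
    line=[n,z,R,c,round(q*1e3,2)]
    for k in ([wi] if n not in("large","cap","small") else {"large":[0,1,2],"cap":[0,1],"small":[2]}[n]):
        c2,q2=circ(w[k][0],w[k][1],c,z,R,ch,sg,band=.005); T1=w[k][0]["pose"][:3,3]
        b=(T0[:2]-c[:2])/(T0[2]-z)-(T1[:2]-c2[:2])/(T1[2]-z)   # shift of centre per unit height
        dz=-b@(c[:2]-c2[:2])/(b@b); line+=["| w",k,c2,round(q2*1e3,2),"z est",round(z+dz,4)]
    print(*line)
E
```

```text
small 0.026 0.024 [ 0.4291 -0.3341  0.0234] 0.04 | w 2 [ 0.4287 -0.3338  0.0233] 0.19 z est 0.0246
small 0.026 0.0165 [ 0.4291 -0.3341  0.0169] 0.19 | w 2 [ 0.4288 -0.3336  0.0167] 0.24 z est 0.0246
large 0.024 0.026 [ 0.4313 -0.0413  0.0253] 0.19 | w 0 [ 0.431  -0.0408  0.0253] 0.23 z est 0.0229 | w 1 [ 0.431  -0.0412  0.0254] 0.18 z est 0.0227 | w 2 [ 0.4312 -0.0412  0.0253] 0.16 z est 0.0242
large 0.024 0.0165 [ 0.4313 -0.0413  0.0168] 0.04 | w 0 [ 0.4309 -0.0407  0.0166] 0.26 z est 0.0227 | w 1 [ 0.4309 -0.0411  0.0166] 0.26 z est 0.0222 | w 2 [ 0.431  -0.041   0.0165] 0.16 z est 0.0244
cap 0.018 0.024 [0.4294 0.1221 0.0236] 0.2 | w 0 [0.4286 0.1226 0.0238] 0.29 z est 0.0137 | w 1 [0.4285 0.1209 0.0242] 0.64 z est 0.0144
cap 0.034 0.016 [0.4292 0.124  0.0211] 0.51 | w 0 [0.4297 0.1219 0.0192] 0.62 z est 0.0395 | w 1 [0.4285 0.1199 0.0189] 0.92 z est 0.0248
thick 0.018 0.024 [0.4292 0.2754 0.0237] 0.04 | w 0 [0.4277 0.2736 0.0249] 0.68 z est 0.0111
thick 0.018 0.0165 [0.4281 0.2752 0.0221] 0.05 | w 0 [0.4325 0.2801 0.0184] 1.0 z est 0.036
arbor 0.05 0.032 [ 0.5997 -0.0347  0.0319] 0.15 | w 1 [ 0.6003 -0.0348  0.0323] 0.53 z est 0.0509
arbor 0.107 0.009 [ 0.5996 -0.0345  0.0091] 0.17 | w 1 [ 0.5889 -0.0318  0.0076] 1.19 z est 0.093
```

Edge fits are within about 0.2 mm and radii and heights match the sizes given. Next I pick the large cutter.

```bash
cat >> h.py <<'E'
Q=[0,1,0,0]
def st(tag=""):
    print(tag,"t%.2f"%ctrl.current_time(),ctrl.current_ee_pos(),"F",ctrl.current_ft_force(),"w%.4f g%.1f"%(ctrl.current_width(),ctrl.current_gripper_force()))
def shot(n):
    p=cams.camera_params("wrist"); f=cams.grab_frame("wrist"); save(n,f); return p,f
def pick(xy,zt,grip,lift=0.12):
    ctrl.move_to([*xy,zt+0.08],Q); ctrl.sleep(0.2); st("above")
    print("stop",ctrl.move_l([*xy,zt],v=0.08,stop_force=12)); ctrl.sleep(0.2); st("down")
    claw.gripper_close(grip_force=grip); ctrl.sleep(0.2); st("closed")
    ctrl.move_l([*xy,zt+lift],v=0.12); ctrl.sleep(0.3); st("lifted")
E
python3 - <<'E'
from h import *
import pickle
pick((.4313,-.0413),.0275,40)
p,f=shot("held_large"); e=ctrl.current_ee_pos()
pickle.dump((p,f,e),open("hl.pkl","wb"))
z=e[2]-.0275+.024
for R,s in ((.0165,1),(.026,-1)): print(circ(p,f,e[:2],z,R,"V",s))
E
```

```text
above t10.96 [ 0.433  -0.0416  0.108 ] F [ 0.2311 -0.1217  0.4719] w0.0942 g0.0
stop False
down t12.31 [ 0.4316 -0.0414  0.0279] F [-0.5733 -0.3535  0.2206] w0.0937 g0.0
closed t13.93 [ 0.4313 -0.0413  0.0275] F [-0.2979  0.1628 -0.616 ] w0.0004 g0.0
lifted t15.38 [ 0.4311 -0.0413  0.1471] F [ 0.6901 -0.5375  0.004 ] w-0.0000 g0.0
(array([ 0.4306, -0.0404,  0.0161]), 0.0013253817319913838)
(array([ 0.432 , -0.0426,  0.0249]), 0.0022436235324348568)
```

View pics/held_large.png

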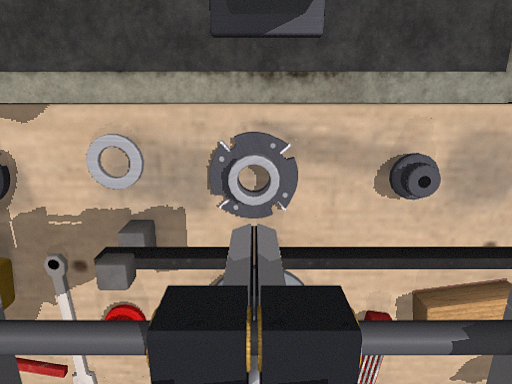

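The jaws closed on nothing. The picture shows the cutter still lying at (253,178) and the closed fingertips at (255,225). I'll compare the predicted fingertip pixel with the one seen, to find the tool offset error.

```bash
python3 - <<'E'
from h import *
import pickle
p,f,e=pickle.load(open("hl.pkl","rb")); print(e,p["pose"],ctrl.current_tcp_rot())
print("tip",proj(p,[e+[0,0,-.017],e,[.4313,-.0413,.024],[.4313,-.0413,.0275]]))
for R,s in ((.0165,1),(.026,-1)): print(circ(p,f,(.4313,-.0413),.024,R,"V",s))
for z in (.024,.02,0.,): print(z, onplane(p,[(253,178)],z))
for k in (-.03,0,.03,.06): print(k,proj(p,[e+[0,0,k]]))
t=cams.grab_frame("top"); T=cams.camera_params("top")
print("top cutter",circ(T,t,(.431,-.044),.024,.0165,"V",1),circ(T,t,(.431,-.044),.024,.026,"V",-1,band=.01))
E
```

```text
[ 0.4312 -0.0413  0.1472] [[ 0.0001  0.9602  0.2794  0.3494]
 [ 1.     -0.0004  0.0012 -0.0414]
 [ 0.0012  0.2794 -0.9602  0.3394]
 [ 0.      0.      0.      1.    ]] [-0.      1.      0.0001 -0.0003]
tip [[253.5805 219.5755]
 [253.6008 229.4292]
 [253.4683 180.5082]
 [253.4699 181.4063]]
(array([ 0.431 , -0.0413,  0.0167]), 8.398433217872078e-05)
(array([ 0.4312, -0.0413,  0.0254]), 0.00024345970870995673)
0.024 [[ 0.4287 -0.0418  0.024 ]]
0.02 [[ 0.4297 -0.0418  0.02  ]]
0.0 [[ 0.4348 -0.0418  0.    ]]
-0.03 [[253.5668 212.9587]]
0 [[253.6008 229.4292]]
0.03 [[253.6457 251.2073]]
0.06 [[253.7079 281.3454]]
top cutter (array([ 0.3993, -0.0386,  0.0173]), 0.0008492525509202313) (array([ 0.4318, -0.0437,  0.0347]), 0.0011366283347401251)
```

```bash
python3 - <<'E'
from h import *
import pickle
p,f,e=pickle.load(open("hl.pkl","rb"))
o=pickle.load(open("w.pkl","rb"))[1]
a=f[200:350,180:330]; b=o[1][200:350,130:380]
save("fing",np.hstack([cv2.resize(a,(300,300),interpolation=2),cv2.resize(b,(500,300),interpolation=2)]))
for dx in (-.008,0,.008): print(dx,[proj(p,[e+[dx,0,k]])[0,1].round(1) for k in (-.017,-.01,0,.01,.02,.03)])
s=cams.grab_frame("scene"); uv=proj(cams.camera_params("scene"),[e,e+[0,0,-.017]]);print(uv)
u,v=uv[0].astype(int); save("sc1",cv2.resize(s[v-100:v+50,u-75:u+75],(600,600),interpolation=2))
E
```

```text
-0.008 [np.float64(208.5), np.float64(212.0), np.float64(217.5), np.float64(223.6), np.float64(230.3), np.float64(237.7)]
0 [np.float64(219.6), np.float64(223.5), np.float64(229.4), np.float64(236.0), np.float64(243.2), np.float64(251.2)]
0.008 [np.float64(230.5), np.float64(234.6), np.float64(241.1), np.float64(248.1), np.float64(255.8), np.float64(264.4)]
[[227.233  173.3398]
 [227.688  179.4042]]
```

View pics/fing.png

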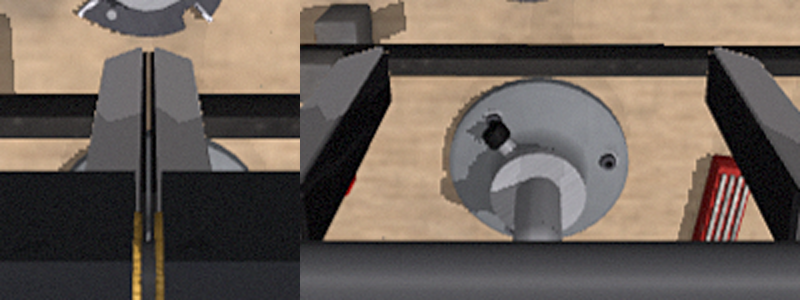

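View pics/sc1.png

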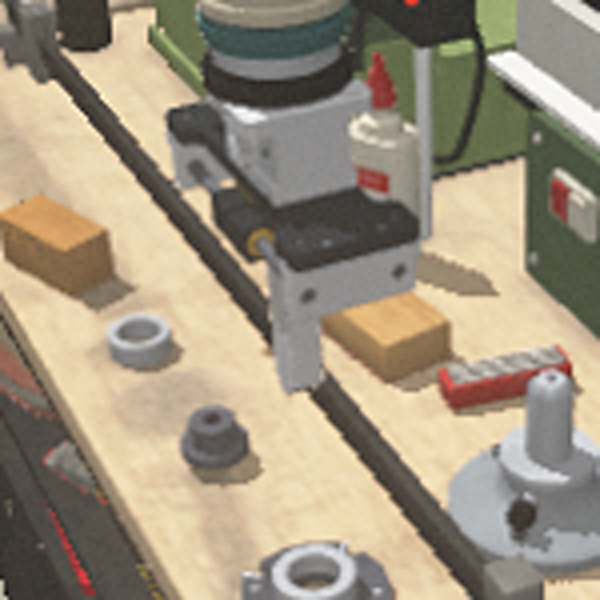

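In both close-ups the fingertips end near the TCP height, or slightly above it, and not 17 mm beyond it. That explains the miss. I'll measure the tip height directly with a gentle touch on bare bench at (0.431, 0.055).

```bash
python3 - <<'E'
from h import *
ctrl.move_to([.4313,.055,.04],Q); ctrl.sleep(.2); st("above")
print(ctrl.move_l([.4313,.055,.012],v=.04,stop_force=4)); st()
print(ctrl.move_l([.4313,.055,-.02],v=.02,stop_force=4)); st("touch")
E
```

```text
above t16.36 [0.433  0.054  0.0413] F [ 1.0893  0.13   -0.3234] w0.0005 g0.0
False
 t17.21 [0.4314 0.055  0.012 ] F [ 0.2566 -0.8466 -0.0483] w0.0007 g0.0
True
touch t18.33 [ 0.4312  0.055  -0.0122] F [-0.2362 -0.2031  4.0738] w0.0003 g2.5
```

The tips touch the bench at TCP z=−0.012, so the fingertips are really 12 mm *behind* the reported TCP. That matches both pictures. I'll command all heights from the measured tip and retry.

```bash
cat >> h.py <<'E'
TIP=0.012   # measured: tip z = TCP z + TIP
E
python3 - <<'E'
from h import *
import pickle
ctrl.move_l([.4313,.055,.06],v=.15); claw.open_jaws()
pick((.4312,-.0413),.0105-TIP,40)
p,f=shot("held_large2"); e=ctrl.current_ee_pos(); pickle.dump((p,f,e),open("hl.pkl","wb"))
z=e[2]+TIP-.0105+.024
for R,s in ((.0165,1),(.026,-1)): print(z,e[:2],circ(p,f,e[:2],z,R,"V",s))
E
```

```text
above t21.09 [ 0.4308 -0.0403  0.0782] F [ 0.7681 -0.4649 -1.5041] w0.0939 g0.0
stop False
down t22.44 [ 0.4315 -0.0414 -0.0011] F [-0.4627  0.3056  0.6546] w0.0940 g0.0
closed t23.38 [ 0.4312 -0.0414 -0.0015] F [ 0.0393 -1.0707  0.3651] w0.0520 g40.0
lifted t24.83 [ 0.431  -0.0413  0.1181] F [ 0.2681  0.8681 -3.306 ] w0.0521 g40.0
0.1436876120197294 [ 0.431  -0.0413] (array([ 0.4308, -0.0413,  0.0169]), 0.00018786168178474769)
0.1436876120197294 [ 0.431  -0.0413] (array([ 0.4312, -0.0411,  0.0254]), 0.0002621615741586897)
```

View pics/held_large2.png

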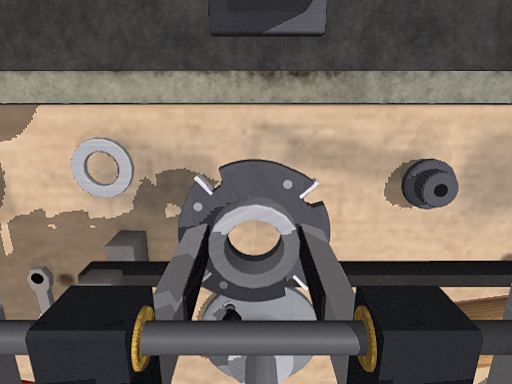

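The cutter is held level and centred between the fingers, with its bore at (253,238) within 0.3 mm of the TCP. Now I lower it onto the arbor.

```bash
cat >> h.py <<'E'
A=np.array([.5997,-.0346])
def place(zexp,zhi,stop=8):
    """zexp: TCP z when seated; zhi: TCP z for transport; returns whether seated"""
    e=ctrl.current_ee_pos()
    ctrl.move_l([e[0],e[1],zhi],v=.2); ctrl.move_l([*A,zhi],v=.2); ctrl.sleep(.4); st("over")
    r=ctrl.move_l([*A,zexp+.006],v=.05,stop_force=stop); st(f"near stop={r}")
    if r: return False
    r=ctrl.move_l([*A,zexp-.004],v=.015,stop_force=stop); st(f"seat stop={r} err mm %.2f"%((ctrl.current_ee_pos()[2]-zexp)*1e3))
    return r and abs(ctrl.current_ee_pos()[2]-zexp)<.002
def release(up=.10):
    claw.open_jaws(); ctrl.sleep(.1); e=ctrl.current_ee_pos(); st("open"); ctrl.move_l([e[0],e[1],e[2]+up],v=.2)
E
python3 - <<'E'
from h import *
print(place(.050+.0105-TIP,.140))
E
```

```text
over t26.53 [ 0.5994 -0.0347  0.1404] F [ 0.3574  0.1829 -3.7959] w0.0524 g40.0
near stop=False t28.39 [ 0.5999 -0.0346  0.0548] F [ 1.0895  0.2324 -3.6356] w0.0523 g40.0
seat stop=True err mm -0.00 t28.88 [ 0.5998 -0.0346  0.0485] F [-0.3434 -1.0354  4.8146] w0.0519 g40.0
True
```

The cutter seated exactly at the expected height. Next I release it and do the thick ring.

```bash
python3 - <<'E'
from h import *
release()
pick((.4292,.2754),.004-TIP,30,lift=.13)
if abs(ctrl.current_width()-.048)<.002:
    p,f=shot("held_thick"); e=ctrl.current_ee_pos(); z=e[2]+TIP-.004+.018
    for s in (1,-1): print(e[:2],circ(p,f,e[:2],z,.0165,"V",s))
    print(place(.074+.004-TIP,.135))
E
```

```text
open t29.77 [ 0.5984 -0.0344  0.047 ] F [ 1.2044 -0.0007 -0.0477] w0.0939 g0.0
above t31.98 [0.4302 0.2748 0.0722] F [ 0.5695 -0.4195  0.606 ] w0.0940 g0.0
stop False
down t33.33 [ 0.4295  0.2756 -0.0076] F [ 0.484  -0.7532  0.2858] w0.0938 g0.0
closed t34.31 [ 0.4291  0.2754 -0.008 ] F [-0.1184 -0.847  -0.3142] w0.0486 g30.0
lifted t35.84 [0.429  0.2753 0.1216] F [-0.5131  0.7347 -1.329 ] w0.0487 g30.0
[0.4291 0.2753] (array([0.4271, 0.2756, 0.018 ]), 0.0007850556176529008)
[0.4291 0.2753] (array([0.4207, 0.2753, 0.0159]), 0.000583851373947418)
over t38.46 [ 0.5997 -0.0344  0.1351] F [ 0.1866  0.0042 -0.4627] w0.0484 g30.0
near stop=False t39.87 [ 0.6    -0.0346  0.0724] F [ 0.4531  0.4859 -0.8253] w0.0488 g30.0
seat stop=True err mm -0.03 t40.35 [ 0.5998 -0.0346  0.066 ] F [-0.4168 -0.2913  4.1518] w0.0487 g30.0
True
```

```bash
python3 - <<'E'
from h import *
release()
pick((.4290,-.3340),.0125-TIP,40,lift=.13)
if abs(ctrl.current_width()-.048)<.002:
    p,f=shot("held_small"); e=ctrl.current_ee_pos(); z=e[2]+TIP-.0125+.026
    print(e[:2],circ(p,f,e[:2],z,.0165,"V",1))
    print(place(.092+.0125-TIP,.140))
E
```

```text
open t41.29 [ 0.599  -0.0345  0.065 ] F [-0.5082  0.5029 -0.1961] w0.0938 g0.0
above t43.48 [ 0.4299 -0.3334  0.0808] F [ 0.0065  0.2419 -0.7461] w0.0940 g0.0
stop False
down t44.83 [ 0.4293 -0.3342  0.001 ] F [0.072  0.5618 0.4456] w0.0942 g0.0
closed t45.82 [ 0.429  -0.3341  0.0005] F [-0.5753 -1.1157  0.4222] w0.0484 g40.0
lifted t47.35 [ 0.4288 -0.3339  0.13  ] F [-0.0882 -0.1413 -2.745 ] w0.0483 g40.0
[ 0.4289 -0.3339] (array([ 0.4294, -0.3339,  0.0166]), 9.320521243601915e-05)
over t49.92 [ 0.5997 -0.0348  0.1401] F [ 0.1661 -0.1848 -2.6009] w0.0479 g40.0
near stop=False t50.91 [ 0.6    -0.0347  0.0988] F [-0.4165  1.1457 -2.3368] w0.0484 g40.0
seat stop=True err mm -0.07 t51.39 [ 0.5998 -0.0346  0.0924] F [ 0.0999 -0.575   5.3047] w0.0484 g40.0
True
```

```bash
python3 - <<'E'
from h import *
a=cv2.cvtColor(cams.grab_frame("scene"),cv2.COLOR_RGB2BGR)[90:290,180:400]
b=cv2.imread("pics/held_small.png")[120:384,100:400]
cv2.imwrite("pics/s3.png",np.hstack([cv2.resize(a,(440,400)),cv2.resize(b,(360,400))]))
E
```

```text
(no output)
```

View pics/s3.png

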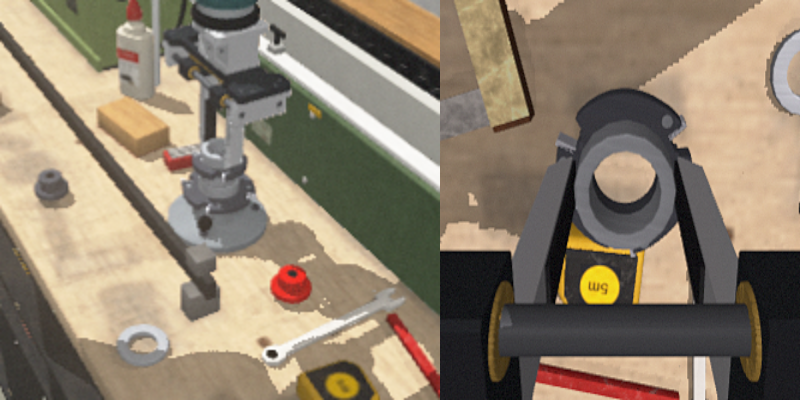

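The scene view shows the large cutter, thick ring and small cutter stacked upright on the arbor. The thin ring at (142,345) and the red cap at (292,285) haven't moved. I'll release, check the bore from above, then fetch the cap.

```bash
python3 - <<'E'
from h import *
import h
release(.15)
ctrl.move_to([.68,-.0346,.28],Q); ctrl.sleep(.3); p,f=shot("pack")
a=circ(p,f,A,.118,.0165,"V",-1); b=circ(p,f,A,.118,.024,"V",-1); c=circ(p,f,A,.118,.0165,"V",1); print(a,b,c)
pick((.4293,.1221),.0195-TIP,30,lift=.14)
p,f=shot("held_cap"); e=ctrl.current_ee_pos(); print(circ(p,f,e[:2],e[2]+TIP-.0195+.018,.024,"S",1))
u,v=proj(p,[e])[0].astype(int)
t=cv2.imread("pics/pack.png"); 
cv2.imwrite("pics/s4.png",np.hstack([cv2.resize(t[0:200,150:350],(400,400)),cv2.resize(cv2.imread("pics/held_cap.png")[150:350,150:350],(400,400))]))
E
```

```text
open t52.39 [ 0.5986 -0.0344  0.091 ] F [ 0.2669 -0.2884 -0.2438] w0.0939 g0.0
(array([ 0.602 , -0.0422,  0.0167]), 0.001293037269806038) (array([ 0.6   , -0.0344,  0.0233]), 0.0001800702883053753) (array([ 0.5999, -0.0343,  0.0165]), 4.37697485488036e-05)
above t55.62 [0.4307 0.1219 0.0879] F [-0.7928  0.3955 -0.1763] w0.0939 g0.0
stop False
down t56.97 [0.4296 0.1221 0.0079] F [-0.6193  0.8733 -0.4289] w0.0941 g0.0
closed t58.17 [0.4293 0.1221 0.0075] F [ 0.1042  0.365  -1.0832] w0.0306 g30.0
lifted t59.78 [0.4291 0.1221 0.1471] F [-0.7729 -0.6465 -1.1684] w0.0307 g30.0
(array([0.4294, 0.1228, 0.0247]), 0.0009764980487901968)
```

View pics/s4.png

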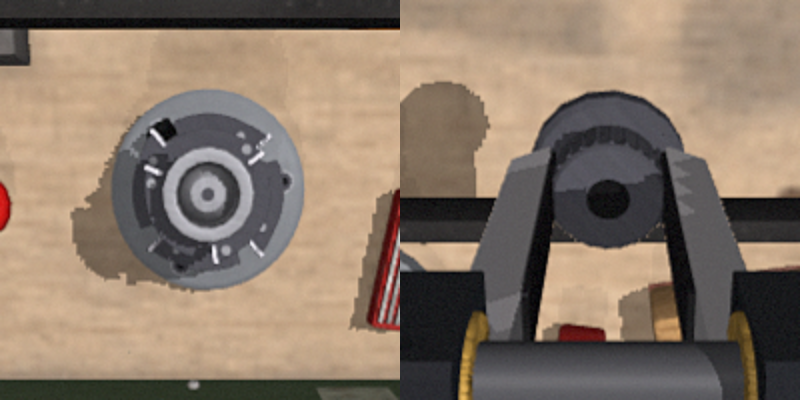

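The pack is concentric, with the bore centre at (0.5999, −0.0343). The cap is held upright by its head. I'll place it now.

```bash
python3 - <<'E'
from h import *
A[:]=(.5999,-.0344)
r=place(.110+.0195-TIP,.150,stop=6); print(r)
if r:
    release(.12); ctrl.move_l([.45,-.0344,.237],v=.25); ctrl.sleep(.3)
    p=cams.camera_params("scene"); s=cams.grab_frame("scene"); a=cams.grab_frame("top")
    u,v=proj(p,[[.6,-.0345,.1]])[0].astype(int)
    print(circ(p,s,A,.144,.016,"V",1,band=.005))
    save("fin",np.hstack([cv2.resize(s[v-70:v+80,u-75:u+75],(500,500),interpolation=2),cv2.resize(a[105:205,200:260],(300,500),interpolation=2)])); st()
E
```

```text
over t61.79 [ 0.5998 -0.0341  0.1502] F [-0.401   0.1287 -0.6824] w0.0305 g30.0
near stop=False t62.48 [ 0.6    -0.0344  0.1234] F [ 0.1051 -0.196  -1.7154] w0.0304 g30.0
seat stop=True err mm -0.09 t62.96 [ 0.6001 -0.0344  0.1174] F [-0.2978  0.1648  3.9645] w0.0304 g30.0
True
open t64.13 [ 0.5991 -0.0343  0.1162] F [ 0.168   0.2247 -0.1656] w0.0939 g0.0
(array([ 0.5927, -0.0441,  0.0178]), 0.001734535963570493)
 t66.03 [ 0.4505 -0.0344  0.2367] F [-0.42    0.3551  0.4309] w0.0940 g0.0
```

View pics/fin.png

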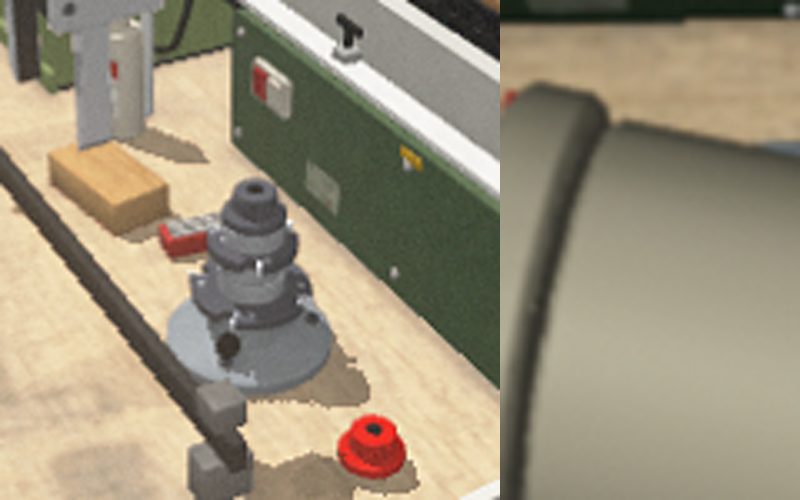

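The scene view shows the full pack standing straight on the stand, with the cap's collar flush on the small cutter's hub at about (255,215) and the gripper clear. I'm handing in.

```bash
python3 -c "
from h import *
print(workorder.finish_job())"
```

```text
the job is handed in; nothing more can be done
None
```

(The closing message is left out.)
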